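# Find the rattling case in the physics store

### The arm

A 6-joint arm with a two-finger parallel gripper is mounted at the origin on the work surface. World frame = base frame: x ahead of the robot, y to its left, z up, the work surface at z = 0. Lengths are in mm, angles in rad, forces in N, time in s.
With the tool pointing down it reaches from about 325 to 900 mm from the base axis. Payload 6.1 kg.
Tool frame: the origin (TCP) lies midway between the tips of the shut fingers; the grasp point (between the pads) lies behind it (arm.grip_point_offset is the z of the grasp point in the tool frame, in mm); z points along the fingers, y is the line along which they close (so a half turn about z gives the same grasp; the last joint's range is limited). The gripper opens to 87 mm and grips with 3 to 60 N. Pads are 19 mm wide; open, the fingers measure 117 mm over their backs; the gripper's body (75 mm by 190 mm) begins 51 mm behind the grasp point.
Start: joints at [-1.326, 0.22, 1.526, -0, 1.395, -0.126], TCP at [226.468, -582.519, 222.538] pointing down, gripper open.
Joint ranges: [-2.98, 2.98], [-0.91, 2.08], [0.09, 2.57], [-1.24, 4.39], [0.2, 2.65], [-2.68, 2.68]. Speed limits (rad/s): [2.57, 2.57, 3.01, 3.14, 3.14, 3.14].

### API

Orientations are given as a unit quaternion [x, y, z, w].
In Python, from cell import sensors, eyes, arm gives the robot as it stands.
- The arm moves only by the shell command python3 -m jog 'ROWS' [FORCE]. ROWS is JSON, a list of rows, each a list of 3 entries, a list of its own where there are three numbers: the opening, from 0 (shut) to 1 (fully open), then the shift along the tool's x, y, z in cm, then the turn about the tool's z in degrees. In form: [[hand, [dx, dy, dz], spin], ...]. A call has 1 to 10 rows; each row shifts and turns the commanded pose from where the row before left it, along the tool's axes as they then stand; what a row does not reach is not made up. A row lasts 1/10 s, in which the tool goes at most 50 mm and 8.59 degrees, less where a joint would pass 70% of its speed; a pose out of reach is approached as far as the arm can. A call is refused whole if a number of a shift passes 5 or a number of a turn 8.59, either way. A call with a gripper value outside its range is refused whole. The fingers move at their own pace and stop on an object; FORCE is the grip in N (left out, the last holds). Time passes only in rows, so rows that do not move let the fingers close. It gives the time, the measured TCP pose, the force, the opening and the grip force at its end, in the units of the state.
- sensors.get_obs(): the state, without advancing time (a new reading comes with each control period).
- eyes.grab_frame(name): name is "scene" or "top" or "wrist"; returns the picture (384x512x3 uint8, blue, green, red); there is no depth.
- eyes.camera_info(name): a dict with "fov_y" (degrees; the focal length in pixels is half the picture's height over the tangent of half this angle, whatever the lens; pixels are square), "cx", "cy" (the principal point, pixels), "extrinsics" (4x4, takes a point from camera to world coordinates). Camera axes: x right, y up, looking along -z (the intrinsics and any distortion apply to the point x, -y, -z); pixel columns grow to the right and rows downward; lengths in mm; the calibration is good to about 2 mm. A picture is of the moment at which its call begins: read the wrist's pose just before it. camera_info takes no time and is no camera call; for the wrist camera it gives the pose at the moment of the call.
- arm.job_done(): hands the job in; it is judged then, once.
The state is a dict: "time_s": time; "q": joint angles; "joint_vel": joint speeds; "effort": joint torques, N m; "eef_pos": TCP position; "tool_rot": TCP orientation; "ft_force": force on the tool from outside, world axes, zero at the start; "moment": the same for the moment, N m; "grip_width": opening from 0.0 (shut) to 1.0 (fully open); "gripper_force": force on a finger pad.
Only numpy, scipy, OpenCV 4.12 (cv2) and the standard library are available. Lean on these libraries where they do the work, as an engineer would, in place of code of your own. Each camera call takes 0.05 s, during which the arm holds its last target. There are 200 camera calls.

### The job

Two of the three identical sealed yellow cases are packed tight and one has a steel ball loose inside: shake them to find the one that rattles. Stand the two quiet ones lid up on the table close beside the steel beaker (a gap of 2 to 4 cm), one directly to its left and one directly to its right as seen from the robot (left is +y). Then pick up the rattling one and finish while still holding it in the gripper, level and still, over the middle of the white tray with about 15 cm of air between its underside and the table; do not push the beaker aside, and leave everything else where it is.

Things in the scene. Friction and masses are not known exactly. Their poses are not given: they have to be found in the camera images.
- case_a: sealed yellow plastic case, blank label on its lid, 110 x 52 x 50 mm (x, y, z), some 0.3 kg. Origin: centre of underside; x along its length, z up through the lid. The three look alike, differ a little in weight, start in any order. A 36 mm, 0.19 kg steel ball rolls freely in one (64 mm along its length); the others' contents are fixed. The ball is out of sight, its pose is not given. Grip across the width, 20-30 N.
- case_b: sealed yellow plastic case, blank label on its lid, 110 x 52 x 50 mm (x, y, z), some 0.3 kg. Origin: centre of underside; x along its length, z up through the lid. The three look alike, differ a little in weight, start in any order. A 36 mm, 0.19 kg steel ball rolls freely in one (64 mm along its length); the others' contents are fixed. The ball is out of sight, its pose is not given. Grip across the width, 20-30 N.
- case_c: sealed yellow plastic case, blank label on its lid, 110 x 52 x 50 mm (x, y, z), some 0.3 kg. Origin: centre of underside; x along its length, z up through the lid. The three look alike, differ a little in weight, start in any order. A 36 mm, 0.19 kg steel ball rolls freely in one (64 mm along its length); the others' contents are fixed. The ball is out of sight, its pose is not given. Grip across the width, 20-30 N.
- beaker: open straight-sided steel beaker, 80 mm diameter, 75 mm tall, 0.35 kg, loose. Origin: centre of its underside; it always starts with its x and y along the world's (robot's ahead and left).
- tray: shallow white plastic tray fixed to the table on the far side, 130 x 200 x 25 mm (x, y, z). Origin: centre of its underside; x along its short side.
- brass_weight: brass weight with a knob, 40 mm diameter, 54 mm tall, loose, to be left alone. Origin: centre of its underside.
- magnet: red and blue bar magnet lying on the table, 80 x 14 x 12 mm, loose, to be left alone. Origin: centre of its underside, x along its length.
- trolley: small wooden trolley, 130 x 76 x 36 mm with a pin rising to 66 mm, loose, to be left alone. Origin: centre of its underside, x along its length.
- jar: amber glass jar with a red cap, 60 mm diameter, 90 mm tall, loose, to be left alone. Origin: centre of its underside.
There are look-alikes about, which are no part of the job. Leave any blue or purple look-alike of the case_a alone.

How it is judged:
By the outcome, as a careful person would: the job done as asked, in the order asked, and still so for the second after the job is handed in, while the arm keeps its last pose, push and grip.
It also fails if it takes over 72 s, if anything falls off the work surface, if the arm or the gripper's body presses on something with over 40 N, if the wrist force passes 120 N, or if a joint passes its speed limit or range.

## Working session

There is one attempt and no reset: what is moved stays moved. The work goes in short steps, Python scripts to look and compute and a shell command to move; the robot and the scene stay as the last step left them, time stands still between calls to the robot, and variables do not carry over. Pictures are saved under pics/ and viewed, at most 10 in all, crops included, and the job is handed in when it is done.

```bash
ls; mkdir -p pics
python3 - <<'E'
from cell import sensors, eyes, arm
import cv2
print(sensors.get_obs(), arm.grip_point_offset)
for n in ("top","scene"):
    cv2.imwrite(f"pics/{n}0.png",eyes.grab_frame(n)); print(n,eyes.camera_info(n))
print(eyes.camera_info("wrist"))
E
```

```text
pics
{'time_s': 0.0, 'q': array([-1.32609339e+00,  2.21247159e-01,  1.52761523e+00, -4.05668641e-06,
        1.39471317e+00, -1.26081420e-01]), 'joint_vel': array([-1.10307040e-03, -8.01541568e-05, -2.01471004e-03, -1.38371877e-03,
        1.10759554e-03, -4.71046660e-04]), 'effort': array([-1.15016115e-03, -4.94604456e+01, -3.87387156e+01,  6.98369136e-02,
        5.71488880e-02, -1.52439479e-04]), 'eef_pos': array([ 226.3187551 , -581.90874701,  221.42206405]), 'tool_rot': array([ 9.82863487e-01,  1.84332265e-01, -6.07624058e-05, -9.89590165e-04]), 'ft_force': array([-0.09503016, -0.00599455, -1.08521609]), 'moment': array([ 0.06636703,  0.02012442, -0.04499929]), 'gripper_force': 0.0, 'grip_width': 1.000322800304724} -18.700000000000003
top {'fov_y': 48.78073667935191, 'cx': 256.0220489389419, 'cy': 189.4968199836295, 'extrinsics': array([[ 2.61871424e-02,  9.94373476e-01, -1.02643186e-01,
         3.84468292e+02],
       [-9.99580832e-01,  2.73147211e-02,  9.59507022e-03,
        -4.31295529e+01],
       [ 1.23447533e-02,  1.02348893e-01,  9.94671962e-01,
         1.21869500e+03]
[... 268 characters left out ...]
e+03],
       [ 6.01004295e-01, -4.90340392e-01,  6.31157776e-01,
         7.36856401e+02],
       [ 2.12744974e-03,  7.90670373e-01,  6.12238380e-01,
         8.24883721e+02],
       [ 0.00000000e+00,  0.00000000e+00,  0.00000000e+00,
         1.00000000e+00]])}
{'fov_y': 71.95445985195516, 'cx': 253.54017499217048, 'cy': 189.80173331458306, 'extrinsics': array([[ 3.62722794e-01,  8.91694614e-01,  2.70763533e-01,
         3.00773602e+02],
       [-9.31893361e-01,  3.47894611e-01,  1.02684483e-01,
        -5.53119213e+02],
       [-2.63397337e-03, -2.89568742e-01,  9.57153596e-01,
         3.84123936e+02],
       [ 0.00000000e+00,  0.00000000e+00,  0.00000000e+00,
         1.00000000e+00]])}
```

View pics/top0.png

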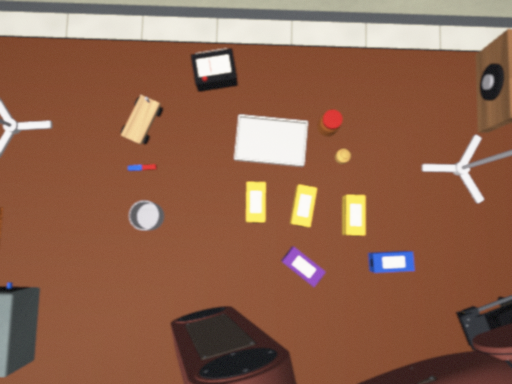

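View pics/scene0.png

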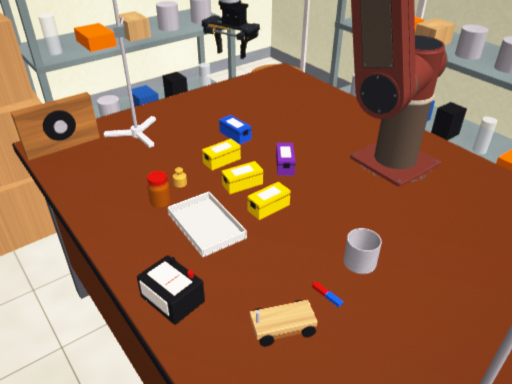

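Top view: yellow cases at about (256,202), (304,205) and (354,215), beaker at (145,215), tray at (271,140). The purple case (304,266) and blue case (391,261) are decoys. The scene view agrees.

```bash
cat > h.py <<'E'
from cell import sensors, eyes, arm
import cv2, numpy as np
from scipy.spatial.transform import Rotation as R
def ray(n,uv,z,ci=None):
    c=ci or eyes.camera_info(n); f=192/np.tan(np.radians(c["fov_y"]/2)); E=np.array(c["extrinsics"])
    uv=np.atleast_2d(np.asarray(uv,float))
    d=np.c_[(uv[:,0]-c["cx"])/f,-(uv[:,1]-c["cy"])/f,-np.ones(len(uv))]@E[:3,:3].T
    return E[:3,3]+d*((z-E[2,3])/d[:,2])[:,None]
def hsv(im): return cv2.cvtColor(im,cv2.COLOR_BGR2HSV)
def blobs(mask,amin=80):
    cs,_=cv2.findContours(mask.astype(np.uint8),cv2.RETR_EXTERNAL,cv2.CHAIN_APPROX_NONE)
    return [c for c in cs if cv2.contourArea(c)>amin]
def cases(im,n="top",ci=None):
    H=hsv(im); m=cv2.inRange(H,(22,120,90),(34,255,255)); out=[]
    for c in blobs(m,250):
        f=np.zeros(m.shape,np.uint8); cv2.drawContours(f,[cv2.convexHull(c)],-1,1,-1)
        lab=cv2.erode(f,np.ones((3,3)))*((H[...,1]<90)&(H[...,2]>140)).astype(np.uint8)
        L=blobs(lab,20)
        if not L: continue
        L=max(L,key=cv2.contourArea)
        P=[]
        for cc in (L,c):
            w=ray(n,cc[:,0,:],50,ci)[:,:2].astype(np.float32); r=cv2.minAreaRect(w)
            b=cv2.boxPoints(r); e=[b[1]-b[0],b[2]-b[1]]; e=max(e,key=np.linalg.norm)
            P.append((np.round(r[0],1),np.round(r[1],1),round(float(np.degrees(np.arctan2(e[1],e[0])))%180,1)))
        out.append(P)
    return out
def tool():
    o=sensors.get_obs(); r=R.from_quat(o["tool_rot"]).as_matrix()
    return o,r,np.degrees(np.arctan2(r[1,0],r[0,0]))
E
python3 - <<'E'
from h import *
im=cv2.imread("pics/top0.png")
for p in cases(im): print(p)
H=hsv(im)
m=(H[...,1]<60)&(H[...,2]>90)
for c in blobs(m,200):
    x,y,w,h=cv2.boundingRect(c)
    if 120<x and x+w<320 and 110<y and y+h<240:
        for z in (0,25,75): r=cv2.minAreaRect(ray("top",c[:,0,:],z)[:,:2].astype(np.float32)); print((x,y,w,h),z,np.round(r[0]),np.round(r[1]),r[2])
o,r,a=tool(); print(r.round(3),a)
E
```

```text
[(array([ 443.2, -331.3]), array([63.5, 30.6]), 0.2), (array([ 442.3, -325.7]), array([111.2,  58.4]), 0.0)]
[(array([ 465.1, -187.8]), array([33.7, 63.4]), 171.3), (array([ 464.9, -186.5]), array([ 55. , 110.9]), 171.0)]
[(array([473.1, -53.8]), array([61. , 30.5]), 1.5), (array([471.9, -53.8]), array([108.3,  52.7]), 1.4)]
(129, 200, 35, 31) 0 [427. 260.] [94. 88.] 47.33936309814453
(129, 200, 35, 31) 25 [426. 254.] [92. 86.] 47.339420318603516
(129, 200, 35, 31) 75 [424. 241.] [89. 82.] 47.33938980102539
(297, 194, 15, 23) 0 [ 469. -194.] [33. 63.] 80.63585662841797
(297, 194, 15, 23) 25 [ 467. -191.] [32. 62.] 80.63581085205078
(297, 194, 15, 23) 75 [ 464. -185.] [31. 59.] 80.63582611083984
(250, 191, 12, 22) 0 [475. -54.] [61. 32.] 1.5706790685653687
(250, 191, 12, 22) 25 [474. -54.] [59. 31.] 1.570955514907837
(250, 191, 12, 22) 75 [470. -54.] [57. 30.] 1.570875644683838
(234, 114, 74, 53) 0 [658. -95.] [207. 139.] 86.11417388916016
(234, 114, 74, 53) 25 [652. -93.] [203. 136.] 86.11412811279297
(234, 114, 74, 53) 75 [641. -91.] [195. 130.] 86.11414337158203
[[ 0.932  0.362 -0.   ]
 [ 0.362 -0.932  0.002]
 [ 0.    -0.002 -1.   ]] 21.24254329100578
```

```bash
python3 -m jog '[[1,[0,0,0],8.5],[1,[0,0,0],8.5],[1,[0,0,0],4.2],[1,[3,-3,0],0],[1,[3,-3.5,0],0],[1,[3,-4,0],0],[1,[3.5,-4,0],0],[1,[3.5,-4,0],0],[1,[3,-3.5,0],0],[1,[2.7,-3,0],0]]' 25
python3 - <<'E'
from h import *
im=cv2.imread("pics/top0.png"); H=hsv(im)
for c in blobs((H[...,1]<60)&(H[...,2]>90),200):
    x,y,w,h=cv2.boundingRect(c)
    if 120<x<135 and 190<y<210:
        for z in (0,75): p=ray("top",c[:,0,:],z); print(z,p.min(0),p.max(0))
S=cv2.imread("pics/scene0.png"); H=hsv(S)
for c in blobs((H[...,1]<60)&(H[...,2]>90),300):
    x,y,w,h=cv2.boundingRect(c)
    if 330<x<360 and 215<y<250: print("scene",x,y,w,h)
o,r,a=tool(); print(o["eef_pos"],a,o["moment"],o["ft_force"])
cv2.imwrite("pics/w1.png",eyes.grab_frame("wrist"))
E
```

```text
time_s: 1.1
eef_pos: [440.1, -334.8, 222.2]
tool_rot: [1.0, 0.001, -0.0, -0.0]
ft_force: [-0.0, 0.3, 0.1]
grip_width: 1.002
gripper_force: 0.0
0 [385.04842696 209.60204237   0.        ] [471.25047801 307.65071803   0.        ]
75 [385.01272471 194.04862692  75.        ] [465.90979475 286.06326563  75.        ]
scene 344 228 38 46
[ 440.11926038 -334.80295081  222.21104618] 0.08639245072627298 [-0.01390088  0.02608242 -0.07184412] [-0.0040024   0.31547868  0.12143335]
```

View pics/w1.png

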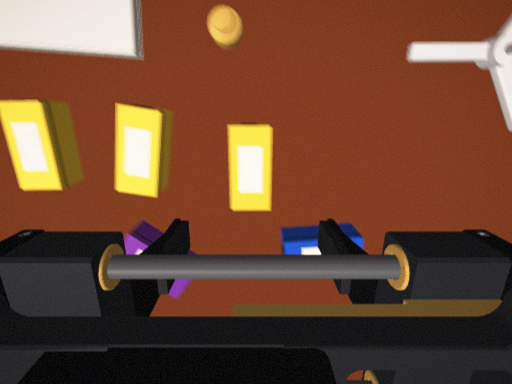

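Wrist view: the target case (250,165) lies centred between the fingers. The brass weight, purple case and blue case are clear of it. Descending to grasp.

```bash
python3 -m jog '[[1,[0.3,-0.4,3],0],[1,[0,0,4],0],[1,[0,0,4],0],[1,[0,0,4],0],[1,[0,0,3],0],[1,[0,0,1.8],0],[1,[0,0,1],0],[0.5,[0,0,0],0],[0.3,[0,0,0],0],[0.3,[0,0,0],0]]' 28; python3 -m jog '[[0.3,[0,0,0],0],[0.3,[0,0,0],0],[0.3,[0,0,-2],0],[0.3,[0,0,-3],0],[0.3,[0,0,-3],0],[0.3,[0,0,-2],0],[0.3,[0,0,0],0],[0.3,[0,0,0],0]]'; python3 -c "
from h import *
o=tool()[0];print(o['moment'],o['ft_force'])"
```

```text
time_s: 2.15
eef_pos: [443.0, -334.1, 16.1]
tool_rot: [1.0, 0.0, 0.001, 0.001]
ft_force: [0.2, 0.2, -0.0]
grip_width: 0.811
gripper_force: 0.0
time_s: 2.95
eef_pos: [441.9, -332.9, 114.1]
tool_rot: [1.0, 0.0, -0.0, -0.0]
ft_force: [-1.0, 0.6, -3.2]
grip_width: 0.593
gripper_force: 28.0
[0.07005178 0.06759545 0.02609877] [-1.02700852  0.61495994 -3.19938654]
```

```bash
cat > s.sh <<'E'
python3 -c "
from h import *
o=tool()[0];print(o['time_s'],o['moment'].round(3),o['ft_force'].round(2))"
E
python3 -m jog '[[0.3,[4,0,0],0],[0.3,[-4,0,0],0],[0.3,[4,0,0],0],[0.3,[-4,0,0],0],[0.3,[4,0,0],0]]' >/dev/null; sh s.sh
python3 -m jog '[[0.3,[0,0,0],0]]'>/dev/null; sh s.sh
python3 -m jog '[[0.3,[0,0,0],0]]'>/dev/null; sh s.sh
python3 -m jog '[[0.3,[0,0,0],0]]'>/dev/null; sh s.sh
python3 -m jog '[[0.3,[0,0,0],0]]'>/dev/null; sh s.sh
python3 -m jog '[[0.3,[-4,0,0],0]]'>/dev/null; sh s.sh
python3 -m jog '[[0.3,[0,0,0],0]]'>/dev/null; sh s.sh
python3 -m jog '[[0.3,[0,0,0],0]]'>/dev/null; sh s.sh
python3 -m jog '[[0.3,[0,0,0],0]]'>/dev/null; sh s.sh
python3 -m jog '[[0.3,[0,0,0],0]]'>/dev/null; sh s.sh
python3 -m jog '[[0.3,[0,0,0],0]]'; sh s.sh
```

```text
3.45 [ 0.013  0.04  -0.006] [ 0.23 -0.51 -2.83]
3.55 [ 0.02  -0.053  0.013] [ 0.28 -1.09 -2.73]
3.65 [ 0.012 -0.035 -0.009] [-0.11 -0.61 -3.14]
3.75 [ 0.053  0.038 -0.   ] [-0.24 -0.16 -2.63]
3.85 [0.005 0.038 0.007] [-0.73 -0.79 -2.85]
3.95 [ 0.01   0.072 -0.   ] [-0.26 -1.12 -3.67]
4.05 [ 0.028  0.076 -0.027] [-0.07  1.11 -3.19]
4.15 [0.008 0.045 0.01 ] [ 0.26 -0.68 -3.35]
4.25 [-0.013  0.058 -0.038] [-0.3   0.69 -3.1 ]
4.35 [ 0.018  0.07  -0.032] [ 0.24 -0.54 -3.14]
time_s: 4.45
eef_pos: [442.8, -333.3, 114.9]
tool_rot: [1.0, 0.001, 0.0, 0.0]
ft_force: [0.7, -0.5, -2.7]
grip_width: 0.596
gripper_force: 28.0
4.45 [-0.007  0.016 -0.031] [ 0.7  -0.54 -2.66]
```

```bash
cat > samp.py <<'E'
from h import *
import sys
M=[]
for i in range(int(sys.argv[1])):
    eyes.grab_frame("wrist"); o=tool()[0]; M.append(np.r_[o["moment"],o["ft_force"]])
M=np.array(M); print(o["time_s"],"my",(M[:,1]*1000).round().astype(int)); print("mean",M.mean(0).round(3),"std",M.std(0).round(3))
E
python3 samp.py 8
python3 -m jog '[[0.3,[5,0,0],0],[0.3,[-5,0,0],0],[0.3,[5,0,0],0]]' >/dev/null; python3 samp.py 12
python3 -m jog '[[0.3,[-5,0,0],0]]' >/dev/null; python3 samp.py 12
```

```text
4.85 my [101  -1  72 105  44  24  78  25]
mean [ 0.026  0.056  0.007 -0.223 -0.097 -2.881] std [0.037 0.036 0.016 0.559 0.402 0.47 ]
5.75 my [-282  -33    0  -35   25  108  110   70   52   99   76   68]
mean [ 0.02   0.021  0.005  0.731 -0.257 -2.469] std [0.055 0.104 0.02  1.548 0.768 0.845]
6.45 my [416  46  41  42  -6 -25   5 -35   1 -29 -24 -60]
mean [ 1.200e-02  3.100e-02  2.000e-03 -2.100e-01 -3.030e-01 -3.082e+00] std [0.022 0.12  0.018 0.874 0.606 1.234]
```

```bash
python3 samp.py 8
python3 -m jog '[[0.3,[5,0,0],0],[0.3,[0,0,0],0],[0.3,[0,0,0],0],[0.3,[0,0,0],0]]' >/dev/null; python3 samp.py 10
python3 -m jog '[[0.3,[-5,0,0],0],[0.3,[0,0,0],0],[0.3,[0,0,0],0],[0.3,[0,0,0],0]]' ; python3 samp.py 10
```

```text
6.85 my [-74 -21 -31 -34 -51 -68  -4 -41]
mean [ 0.043 -0.04  -0.015 -0.005 -0.053 -2.875] std [0.041 0.022 0.035 0.614 0.693 0.501]
7.75 my [ 90  95 116  77  77 125 103 155  30 168]
mean [ 4.100e-02  1.030e-01  1.500e-02 -9.400e-02 -3.000e-03 -3.012e+00] std [0.031 0.038 0.018 0.481 0.561 0.451]
time_s: 8.15
eef_pos: [443.1, -333.8, 115.4]
tool_rot: [1.0, 0.0, 0.001, 0.001]
ft_force: [0.9, 1.3, -2.1]
grip_width: 0.593
gripper_force: 28.0
8.65 my [ -2 -39 -46 -24 -13 -38   6  12 -38 -16]
mean [ 2.000e-02 -2.000e-02 -1.000e-03 -4.800e-02 -1.540e-01 -2.915e+00] std [0.024 0.02  0.029 0.469 0.569 0.388]
```

The moment flips between −0.03 and +0.10 N·m each time the shake direction reverses, so this case holds the ball. I'll put it back where it was and check the other two.

```bash
python3 -m jog '[[0.3,[0,0,3],0],[0.3,[0,0,3],0],[0.3,[0,0,2],0],[0.3,[0,0,1],0],[0.3,[0,0,0.6],0],[0.3,[0,0,0.2],0],[0.8,[0,0,0],0],[0.9,[0,0,0],0],[0.9,[0,0,-1],0],[0.9,[0,0,-3],0]]'; python3 -m jog '[[0.9,[0,0,-4],0],[0.9,[0,0,-3],0],[0.9,[0.5,-2.5,0],0],[0.9,[0.5,-4,0],0],[0.9,[0.5,-4,0],0],[0.9,[0.5,-3,0],0],[0.9,[0.2,-1.1,0],4.5],[0.9,[0,0,0],4.5],[0.9,[0,0,0],0]]'
python3 - <<'E'
from h import *
for p in cases(eyes.grab_frame("top")): print(p)
print(tool()[0]["eef_pos"],tool()[2])
E
```

```text
time_s: 9.65
eef_pos: [440.5, -331.5, 55.0]
tool_rot: [1.0, 0.0, -0.002, -0.002]
ft_force: [-0.5, -1.3, -0.0]
grip_width: 0.857
gripper_force: 0.0
time_s: 10.55
eef_pos: [464.6, -186.8, 127.8]
tool_rot: [0.997, -0.078, 0.001, 0.0]
ft_force: [-0.2, -0.3, 0.5]
grip_width: 0.9
gripper_force: 0.0
[(array([473.1, -53.8]), array([61. , 30.5]), 1.5), (array([471.9, -53.8]), array([108.3,  52.7]), 1.4)]
[ 464.51548027 -187.19986127  127.58527932] -8.831838534496175
```

Arm occludes the overhead view, as expected; the tool is aligned over the middle case. Grasping it.

```bash
python3 -m jog '[[0.9,[0,0,3],0],[0.9,[0,0,3],0],[0.9,[0,0,3],0],[0.9,[0,0,1.5],0],[0.9,[0,0,0.7],0],[0.3,[0,0,0],0],[0.3,[0,0,0],0],[0.3,[0,0,0],0],[0.3,[0,0,0],0],[0.3,[0,0,0],0]]' 28; python3 -m jog '[[0.3,[0,0,-2],0],[0.3,[0,0,-3],0],[0.3,[0,0,-3],0],[0.3,[0,0,-2],0],[0.3,[0,0,0],0],[0.3,[5,0,0],0],[0.3,[0,0,0],0],[0.3,[0,0,0],0],[0.3,[0,0,0],0]]'; python3 samp.py 10
python3 -m jog '[[0.3,[-5,0,0],0],[0.3,[0,0,0],0],[0.3,[0,0,0],0],[0.3,[0,0,0],0]]' ; python3 samp.py 10
python3 -m jog '[[0.3,[5,0,0],0],[0.3,[-5,0,0],0],[0.3,[5,0,0],0],[0.3,[0,0,0],0],[0.3,[0,0,0],0],[0.3,[0,0,0],0]]' ; python3 samp.py 10
```

```text
time_s: 11.6
eef_pos: [464.8, -187.8, 15.7]
tool_rot: [0.997, -0.078, 0.001, 0.001]
ft_force: [-1.4, -2.0, 4.1]
grip_width: 0.595
gripper_force: 28.0
time_s: 12.5
eef_pos: [512.3, -194.3, 113.1]
tool_rot: [0.997, -0.078, -0.001, -0.001]
ft_force: [-0.1, -0.1, -2.9]
grip_width: 0.594
gripper_force: 28.0
13.0 my [-30  26  -7  59   8  31  22  13  51   6]
mean [ 4.400e-02  1.800e-02 -1.000e-03 -8.300e-02  2.610e-01 -2.926e+00] std [0.035 0.025 0.025 0.306 0.403 0.369]
time_s: 13.4
eef_pos: [465.3, -187.8, 115.7]
tool_rot: [0.997, -0.078, 0.001, 0.001]
ft_force: [0.4, -0.6, -2.8]
grip_width: 0.596
gripper_force: 28.0
13.9 my [ 69  98  32  22  55  14  89 -20  88 -26]
mean [ 0.038  0.042 -0.01  -0.155  0.042 -2.536] std [0.025 0.043 0.03  0.411 0.248 0.402]
time_s: 14.5
eef_pos: [517.1, -197.2, 119.1]
tool_rot: [0.997, -0.078, 0.004, 0.002]
ft_force: [1.1, -0.3, -1.7]
grip_width: 0.595
gripper_force: 28.0
15.0 my [34  6 67 35 18 43 81 31 30 31]
mean [ 3.300e-02  3.700e-02  1.000e-03  1.930e-01  1.060e-01 -2.984e+00] std [0.019 0.021 0.02  0.38  0.301 0.551]
```

Middle case is quiet (moment steady). Carrying it to the left side of the beaker.

```bash
python3 -m jog '[[0.3,[0,0,-1.5],-4.5],[0.3,[0,0,-1.5],-4.5],[0.3,[-0.5,-2.5,0],0],[0.3,[-0.7,-4.5,0],0],[0.3,[-0.7,-4.7,0],0],[0.3,[-0.7,-4.7,0],0],[0.3,[-0.7,-4.7,0],0],[0.3,[-0.7,-4.7,0],0],[0.3,[-0.7,-4.7,0],0],[0.3,[-0.7,-4.7,0],0]]' | head -3;  python3 -m jog '[[0.3,[-0.7,-4.7,0],0],[0.3,[-0.7,-4.7,0],0],[0.3,[-0.7,-4.5,0],0],[0.3,[-0.8,-3,0],0],[0.3,[0,-1.5,0],0],[0.3,[0,0,0],0],[0.3,[0,0,0],0],[0.3,[0,0,0],0]]'
python3 - <<'E'
from h import *
print(tool()[0]["eef_pos"],tool()[2])
cv2.imwrite("pics/w2.png",eyes.grab_frame("wrist"));cv2.imwrite("pics/s2.png",eyes.grab_frame("scene"))
E
```

```text
time_s: 16.0
eef_pos: [458.6, 158.9, 144.8]
tool_rot: [1.0, 0.0, 0.0, -0.0]
time_s: 16.8
eef_pos: [430.3, 339.8, 144.3]
tool_rot: [1.0, -0.0, -0.0, 0.0]
ft_force: [-0.1, -0.4, -3.6]
grip_width: 0.596
gripper_force: 28.0
[430.31375493 339.76381186 144.32203105] -0.029926146442601678
```

View pics/s2.png

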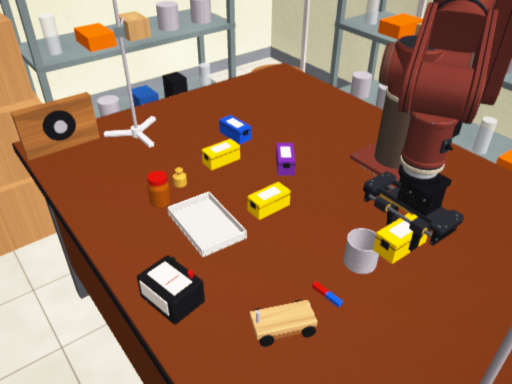

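View pics/w2.png

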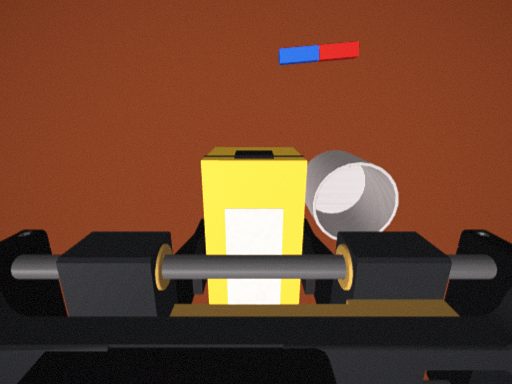

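Wrist view: case held squarely and level (centre column 254). The beaker rim spans about columns 314–397, centred near (356,202); the magnet lies ahead of it at (320,52). Computing the beaker centre from the rim.

Run:
```python
from h import *
print(ray("wrist",[[314,195],[397,198],[355.5,202],[355.5,163]],75).round(1))
print("case",ray("wrist",[[203,160],[306,158],[254,158]],178.5).round(1), tool()[0]["eef_pos"])
```

```text
[[434.8 284.5  75. ]
 [431.9 207.5  75. ]
 [428.  245.4  75. ]
 [464.7 249.5  75. ]]
case [[486.6 364.9 178.5]
 [487.5 314.4 178.5]
 [487.5 339.9 178.5]] [430.44593948 339.84060809 144.49917386]
```

```bash
python3 -m jog '[[0.3,[-0.7,-0.3,2],0],[0.3,[0,0,3],0],[0.3,[0,0,3],0],[0.3,[0,0,2.2],0],[0.3,[0,0,1.4],0],[0.3,[0,0,0.8],0],[0.3,[0,0,0.3],0],[0.3,[0,0,0],0]]'; python3 -m jog '[[0.68,[0,0,0.1],0],[0.68,[0,0,0],0],[0.68,[0,0,0],0],[0.68,[0,0,-1],0],[0.68,[0,0,-3],0],[0.68,[0,0,-4],0],[0.68,[0,0,-4],0],[0.9,[0.5,3,0],0],[0.9,[0.5,4.5,0],0],[0.9,[0.5,4.5,0],0]]'
```

```text
time_s: 17.7
eef_pos: [423.5, 344.2, 18.1]
tool_rot: [1.0, 0.0, 0.0, -0.0]
ft_force: [0.1, 0.2, -3.5]
grip_width: 0.597
gripper_force: 28.0
time_s: 18.7
eef_pos: [438.5, 223.5, 138.3]
tool_rot: [1.0, 0.001, 0.001, -0.0]
ft_force: [1.5, -0.3, 0.2]
grip_width: 0.851
gripper_force: 0.0
```

```bash
python3 -m jog '[[0.9,[0.5,4.5,0],0],[0.9,[0.5,4.5,0],0],[0.9,[0.5,4.5,0],0],[0.9,[0.5,4.5,0],0],[0.9,[0.5,4.5,0],0],[0.9,[0.5,3.5,0],-1.5],[0.9,[0.3,1.5,0],0],[0.9,[0,0,0],0],[0.9,[0,0,0],0]]'
python3 - <<'E'
from h import *
print(tool()[0]["eef_pos"],tool()[2])
S=eyes.grab_frame("top");cv2.imwrite("pics/t3.png",S)
for p in cases(S): print(p)
W=eyes.grab_frame("wrist")
for p in cases(W,"wrist"): print("w",p)
E
```

```text
time_s: 19.6
eef_pos: [471.6, -50.0, 136.8]
tool_rot: [1.0, 0.013, 0.0, -0.0]
ft_force: [-0.7, -0.5, 0.3]
grip_width: 0.898
gripper_force: 0.0
[471.6485713  -50.04832065 136.80561496] 1.5001087711686332
[(array([ 444.6, -331.3]), array([61.4, 30.6]), 0.2), (array([ 443.5, -327.2]), array([ 61. , 108.9]), 180.0)]
[(array([424.9, 346.5]), array([63.4, 33.8]), 0.1), (array([424.3, 340.8]), array([ 64.1, 110.3]), 180.0)]
w [(array([471.7, -54.6]), array([60.2, 30.2]), 1.0), (array([473.7, -54.5]), array([112.6,  51.8]), 1.0)]
```

```bash
python3 -m jog '[[0.9,[0.1,0.4,2.5],0],[0.9,[0,0,4],0],[0.9,[0,0,3],0],[0.9,[0,0,1.6],0],[0.9,[0,0,1],0],[0.3,[0,0,0],0],[0.3,[0,0,0],0],[0.3,[0,0,0],0],[0.3,[0,0,0],0],[0.3,[0,0,0],0]]' 28; python3 -m jog '[[0.3,[0,0,-2],0],[0.3,[0,0,-3],0],[0.3,[0,0,-3],0],[0.3,[0,0,-2],0],[0.3,[0,0,0],0],[0.3,[5,0,0],0],[0.3,[0,0,0],0],[0.3,[0,0,0],0],[0.3,[0,0,0],0]]'; python3 samp.py 10
python3 -m jog '[[0.3,[-5,0,0],0],[0.3,[0,0,0],0],[0.3,[0,0,0],0],[0.3,[0,0,0],0]]' ; python3 samp.py 10
python3 -m jog '[[0.3,[5,0,0],0],[0.3,[-5,0,0],0],[0.3,[5,0,0],0],[0.3,[0,0,0],0],[0.3,[0,0,0],0],[0.3,[0,0,0],0]]' ; python3 samp.py 10
```

```text
time_s: 20.7
eef_pos: [473.7, -55.0, 16.6]
tool_rot: [1.0, 0.013, 0.001, 0.0]
ft_force: [-1.1, 1.3, 5.1]
grip_width: 0.6
gripper_force: 28.0
time_s: 21.6
eef_pos: [521.5, -53.2, 114.2]
tool_rot: [1.0, 0.013, -0.001, -0.0]
ft_force: [-0.4, 0.9, -2.4]
grip_width: 0.599
gripper_force: 28.0
22.1 my [  1  28  75  12 -10 -37  38   6  -7 -31]
mean [ 0.018  0.008 -0.018  0.302 -0.133 -2.729] std [0.03  0.031 0.026 0.359 0.387 0.666]
time_s: 22.5
eef_pos: [474.2, -55.1, 116.7]
tool_rot: [1.0, 0.013, 0.001, 0.0]
ft_force: [0.2, -0.2, -2.6]
grip_width: 0.596
gripper_force: 28.0
23.0 my [ 23 -27  41  16   9   5  15   3  34  50]
mean [ 1.200e-02  1.700e-02 -2.000e-03 -9.200e-02  4.370e-01 -2.691e+00] std [0.023 0.021 0.022 0.673 0.405 0.573]
time_s: 23.6
eef_pos: [527.1, -54.7, 120.2]
tool_rot: [1.0, 0.014, 0.004, 0.001]
ft_force: [1.1, -0.4, -1.9]
grip_width: 0.598
gripper_force: 28.0
24.1 my [73 68 20 27 97 64 38  7  5 18]
mean [ 0.037  0.042  0.     0.138 -0.075 -2.959] std [0.034 0.03  0.012 0.688 0.449 0.552]
```

Quiet too. Carrying it to the right side of the beaker.

```bash
python3 -m jog '[[0.3,[0,0,-2],1.5],[0.3,[-1.5,-2.5,0],0],[0.3,[-2,-4,0],0],[0.3,[-2,-4.5,0],0],[0.3,[-2,-4.5,0],0],[0.3,[-1.5,-3.2,0],0],[0.3,[-0.7,-1.5,0],0],[0.3,[0,0,0],0],[0.3,[0,0,0],0],[0.3,[0,0,0],0]]'
python3 - <<'E'
from h import *
o,r,a=tool();print(o["eef_pos"],a)
W=eyes.grab_frame("wrist");cv2.imwrite("pics/w4.png",W)
E
```

```text
time_s: 25.1
eef_pos: [426.1, 147.8, 135.6]
tool_rot: [1.0, 0.0, 0.0, 0.0]
ft_force: [0.2, -0.1, -2.4]
grip_width: 0.591
gripper_force: 28.0
[426.09983423 147.75209527 135.62074015] 0.002586056964928187
```

View pics/w4.png

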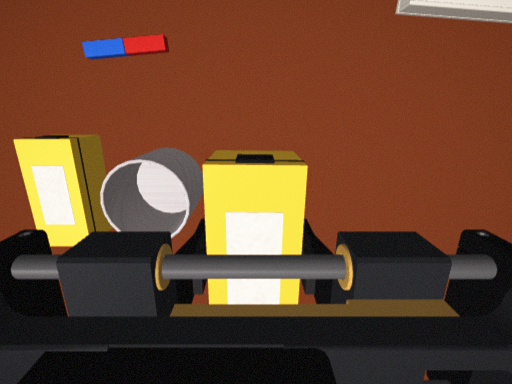

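Wrist view: first case upright at (55,190), beaker rim spanning columns 102–190 at row ~195, and the held case centred at column 254. Checking the gaps.

Run:
```python
from h import *
print(ray("wrist",[[102,195],[190,195],[150,158]],75).round(1))
print("placed",ray("wrist",[[19,141],[83,139],[88,236]],50).round(1))
print("held",ray("wrist",[[205,163],[307,162]],169.5).round(1))
```

```text
[[433.5 282.4  75. ]
 [433.5 204.3  75. ]
 [466.6 236.1  75. ]]
placed [[478.1 365.9  50. ]
 [479.9 306.1  50. ]
 [380.7 319.4  50. ]]
held [[480.7 171.9 169.5]
 [481.2 121.6 169.5]]
```

```bash
python3 -m jog '[[0.3,[-0.1,-0.2,2],0],[0.3,[0,0,3],0],[0.3,[0,0,2.8],0],[0.3,[0,0,2],0],[0.3,[0,0,1.1],0],[0.3,[0,0,0.6],0],[0.3,[0,0,0.3],0],[0.3,[0,0,0],0]]'; python3 -m jog '[[0.68,[0,0,0.1],0],[0.68,[0,0,0],0],[0.68,[0,0,0],0],[0.68,[0,0,-1],0],[0.68,[0,0,-3],0],[0.68,[0,0,-4],0],[0.68,[0,0,-4],0],[0.9,[0.1,3,0],0],[0.9,[0.1,4.5,0],0],[0.9,[0.1,4.5,0],0]]'; python3 -m jog '[[0.9,[0.1,4.7,0],0],[0.9,[0.1,4.7,0],0],[0.9,[0.1,4.7,0],0],[0.9,[0.1,4.7,0],0],[0.9,[0.1,4.7,0],0],[0.9,[0.1,4.7,0],0],[0.9,[0.2,4.7,0],0],[0.9,[0.2,4.5,0],0],[0.9,[0.2,3.2,0],0],[0.9,[0,0,0],0]]'
python3 - <<'E'
from h import *
o,r,a=tool();print(o["eef_pos"],a)
W=eyes.grab_frame("wrist")
for p in cases(W,"wrist"): print("w",p)
S=eyes.grab_frame("top");cv2.imwrite("pics/t5.png",S)
for p in cases(S): print(p)
E
```

```text
time_s: 25.95
eef_pos: [425.3, 150.4, 18.0]
tool_rot: [1.0, 0.0, 0.0, -0.0]
ft_force: [0.2, 0.4, -2.3]
grip_width: 0.594
gripper_force: 28.0
time_s: 26.95
eef_pos: [428.2, 29.6, 138.3]
tool_rot: [1.0, 0.002, 0.001, 0.0]
ft_force: [1.2, 0.2, -0.1]
grip_width: 0.855
gripper_force: 0.0
time_s: 27.95
eef_pos: [439.8, -379.8, 137.8]
tool_rot: [1.0, -0.001, 0.001, 0.001]
ft_force: [0.2, -0.0, 0.0]
grip_width: 0.898
gripper_force: 0.0
[ 439.84597709 -379.81081839  137.827414  ] -0.16160797569772728
w [(array([ 444.8, -329.6]), array([59.8, 30.7]), 0.1), (array([ 445.9, -330.9]), array([111.7,  54.6]), 0.2)]
[(array([423.4, 152.6]), array([60.8, 32.9]), 2.5), (array([423.6, 150.4]), array([ 56.6, 110.4]), 179.3)]
[(array([ 444.4, -323. ]), array([61.1, 13.9]), 0.1), (array([ 443.9, -325.1]), array([ 56.4, 109.8]), 178.3)]
[(array([424.9, 346.4]), array([63.3, 33.7]), 0.3), (array([424.4, 340.9]), array([ 64. , 110.1]), 179.8)]
```

View pics/t5.png

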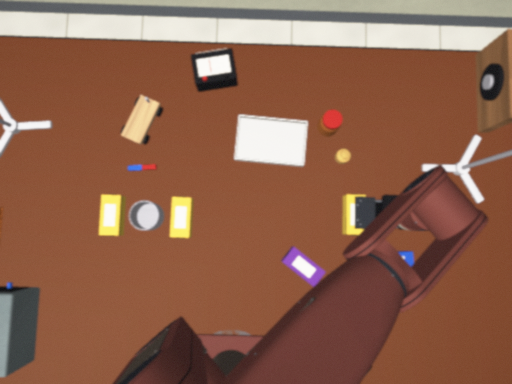

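Top view: the quiet cases stand either side of the beaker at (110,215) and (181,217), beaker at (145,215), with nothing else moved. I overshot the last case by 5 cm in y, so I'm correcting that before grasping.

```bash
python3 -m jog '[[0.9,[0.2,-2,0],0],[0.9,[0.3,-3,0],0],[0.9,[0,0,0],0],[0.9,[0,0,2.5],0],[0.9,[0,0,4],0],[0.9,[0,0,3],0],[0.9,[0,0,1.7],0],[0.9,[0,0,1],0],[0.3,[0,0,0],0],[0.3,[0,0,0],0]]' 28; python3 -m jog '[[0.3,[0,0,0],0],[0.3,[0,0,0],0],[0.3,[0,0,0],0],[0.3,[0,0,-2],0],[0.3,[0,0,-4],0],[0.3,[0,0,-4],0],[0.3,[0,0,-4],0],[0.3,[0,0,-1],0],[0.3,[0,0,0],0],[0.3,[0,0,0],0]]'
```

```text
time_s: 29.05
eef_pos: [445.7, -325.4, 15.6]
tool_rot: [1.0, 0.001, 0.001, 0.0]
ft_force: [0.1, -1.0, 0.2]
grip_width: 0.793
gripper_force: 0.0
time_s: 30.05
eef_pos: [444.0, -324.5, 162.4]
tool_rot: [1.0, 0.0, -0.001, -0.001]
ft_force: [-0.2, 0.2, -2.6]
grip_width: 0.595
gripper_force: 28.0
```

```bash
python3 -m jog '[[0.3,[1,-1,-0.4],0],[0.3,[2,-2.2,0],0],[0.3,[3,-3.3,0],0],[0.3,[3.5,-4,0],0],[0.3,[3.5,-4,0],0],[0.3,[3,-3.3,0],0],[0.3,[2.5,-2.7,0],0],[0.3,[1.6,-1.7,0],0],[0.3,[0.8,-0.8,0],0],[0.3,[0,0,0],0]]'; python3 -m jog '[[0.3,[0,0,0],0],[0.3,[0,0,0],0],[0.3,[0,0,0],0],[0.3,[0,0,0],0],[0.3,[0,0,0],0]]';  python3 - <<'E'
from h import *
o,r,a=tool();print(o["eef_pos"],a)
cv2.imwrite("pics/s6.png",eyes.grab_frame("scene"));cv2.imwrite("pics/w6.png",eyes.grab_frame("wrist"))
S=eyes.grab_frame("top")
for p in cases(S): print(p)
E
```

```text
time_s: 31.05
eef_pos: [649.5, -98.1, 166.6]
tool_rot: [1.0, 0.002, -0.001, -0.001]
ft_force: [-0.0, -1.3, -3.3]
grip_width: 0.596
gripper_force: 28.0
time_s: 31.55
eef_pos: [649.5, -100.7, 168.8]
tool_rot: [1.0, -0.0, 0.0, 0.0]
ft_force: [-0.0, 0.7, -3.4]
grip_width: 0.596
gripper_force: 28.0
[ 649.46876048 -100.68473197  168.81040807] -0.007195021937678705
[(array([423.4, 152.6]), array([60.8, 32.9]), 2.5), (array([423.7, 150.4]), array([ 56.6, 110.6]), 179.3)]
[(array([424.9, 346.4]), array([63.4, 33.9]), 0.1), (array([424.3, 340.6]), array([110.2,  64.4]), 0.1)]
```

View pics/w6.png

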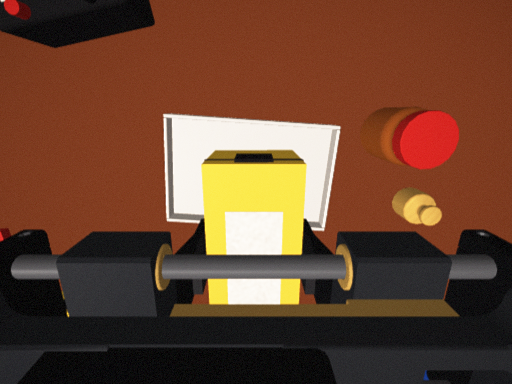

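View pics/s6.png

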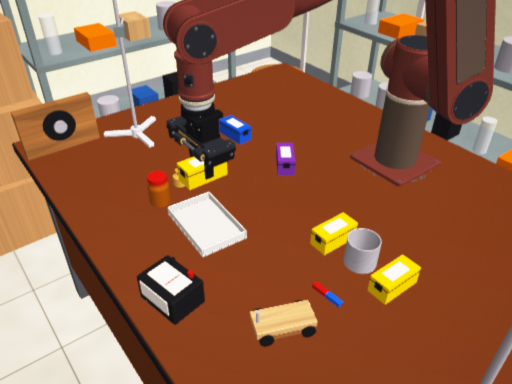

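Wrist view: tray rim corners at about (165,115), (339,126), (325,230), (167,220), and the held case centred at column 254. Scene view: both quiet cases upright beside the beaker, jar and weight untouched. Computing the tray centre.

Run:
```python
from h import *
p=ray("wrist",[[165,115],[339,126],[325,230],[167,220]],25);print(p.round(1),p.mean(0))
print("held lid front",ray("wrist",[[204,162],[304,161]],202.5).round(1))
```

```text
[[ 723.6   -1.1   25. ]
 [ 711.8 -196.1   25. ]
 [ 583.4 -190.5   25. ]
 [ 596.9    8.6   25. ]] [653.94165383 -94.77367495  25.        ]
held lid front [[ 704.7  -75.5  202.5]
 [ 705.2 -124.8  202.5]]
```

```bash
python3 -m jog '[[0.3,[0.2,-0.3,0.1],0],[0.3,[0.2,-0.3,0.2],0],[0.3,[0,0,0],0],[0.3,[0,0,0],0],[0.3,[0,0,0],0],[0.3,[0,0,0],0],[0.3,[0,0,0],0],[0.3,[0,0,0],0],[0.3,[0,0,0],0],[0.3,[0,0,0],0]]'; python3 -m jog '[[0.3,[0,0,0],0],[0.3,[0,0,0],0],[0.3,[0,0,0],0],[0.3,[0,0,0],0],[0.3,[0,0,0],0]]'; python3 samp.py 6; python3 -c "
from h import *
print(arm.job_done())"
```

```text
time_s: 32.7
eef_pos: [653.7, -94.1, 165.5]
tool_rot: [1.0, 0.0, 0.0, -0.0]
ft_force: [-0.6, -0.1, -3.1]
grip_width: 0.594
gripper_force: 28.0
time_s: 33.2
eef_pos: [653.6, -94.1, 165.5]
tool_rot: [1.0, 0.0, -0.0, -0.0]
ft_force: [0.5, -1.3, -3.4]
grip_width: 0.593
gripper_force: 28.0
33.5 my [25 -8 28 26 21 38]
mean [ 0.044  0.022 -0.004  0.5   -0.592 -2.896] std [0.024 0.014 0.032 0.618 0.298 0.473]
the job is handed in; nothing more can be done
None
```

Job handed in at 33.5 s of the 72 s limit: I shook all three cases and the one that started farthest right rattles; the two quiet ones stand lid up about 3 cm either side of the beaker, and the arm is holding the rattling one level and still over the middle of the tray, its underside about 15 cm above the table.

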